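# Close up the specimen chest

## Robot

A 6-joint arm with a two-finger parallel gripper is mounted at the origin on a cart in front of the work surface, level with it; the furniture and walls round the work are solid. World frame = base frame: x ahead of the robot, y to its left, z up, the work surface at z = 0. Lengths are in m, angles in rad, forces in N, time in s.
With the tool pointing down it reaches from about 0.425 to 0.95 m from the base axis. Payload 3.5 kg.
Tool frame: the origin (TCP) lies at the very end of the fingers, on their centre line; the grasp point (between the pads) lies 19 mm behind it; z points along the fingers, y is the line along which they close (so a half turn about z gives the same grasp; the last joint's range is limited). The gripper opens to 85 mm and grips with 20 to 120 N. Pads are 22 mm wide; open, the fingers measure 114 mm over their backs; the gripper's body (76 mm by 85 mm) begins 54 mm behind the grasp point. The pads swing forward as they close: fully open they stand 13 mm farther back than shut.
Start: joints at [-1.292, 0.286, 1.577, -0, 1.279, -0.15], TCP at [0.281, -0.614, 0.231] pointing down, gripper open.
Joint ranges: [-2.77, 2.77], [-0.9, 2.22], [0.21, 2.48], [-1.53, 4.67], [0.24, 2.81], [-2.84, 2.84]. Speed limits (rad/s): [2.79, 2.79, 3.14, 3.14, 3.14, 3.14].

## Interface

Orientations are given as a unit quaternion [x, y, z, w].
In Python, from plant import ctrl, optics, sign_off gives the robot as it stands.
- The arm moves only by the shell command python3 -m creep 'ROWS' [FORCE]. ROWS is JSON, a list of rows, each an object of numbers: "x", "y", "z": the shift along the tool's x, y, z in mm; "rx", "ry", "rz": the turn, a rotation vector about the tool's x, y, z in degrees; "grip": the opening, from 0 (shut) to 1 (fully open). In form: [{"x": .., "y": .., "z": .., "rx": .., "ry": .., "rz": .., "grip": ..}, ...]. A call has exactly 10 rows; each row shifts and turns the commanded pose from where the row before left it, along the tool's axes as they then stand; what a row does not reach is not made up. A row lasts 1/12 s, in which the tool goes at most 41.7 mm and 7.16 degrees, less where a joint would pass 70% of its speed; a pose out of reach is approached as far as the arm can. A call with a gripper value outside its range is refused whole. The fingers move at their own pace and stop on an object; FORCE is the grip in N (left out, the last holds). Time passes only in rows, so rows that do not move let the fingers close, or fill a call up. It gives the time, the measured TCP pose, the force, the opening and the grip force at its end, in the units of the state.
- ctrl.get_state(): the state, without advancing time (a new reading comes with each control period).
- optics.read_camera(name): name is "side" or "top"; returns a dict with "color" (420x560x3 uint8, blue, green, red), "K" (3x3 intrinsics, pixels), "D" ([k1, k2, p1, p2, k3] as OpenCV has them; the pictures are not rectified), "R" (3x3) and "t" (3): a world point X has camera coordinates R X + t. Camera axes: x right, y down, z forward; pixel columns grow to the right and rows downward; lengths in m; the calibration is good to about 2 mm. A picture is of the moment at which its call begins. There is no depth.
- sign_off(): hands the job in; it is judged then, once.
The state is a dict: "time": time; "qpos": joint angles; "dq": joint speeds; "joint_efforts": joint torques, N m; "eef_pos": TCP position; "tcp_rot": TCP orientation; "contact_force": force on the tool from outside, world axes, zero at the start; "wrist_torque": the same for the moment, N m; "opening": opening from 0.0 (shut) to 1.0 (fully open); "finger_force": force on a finger pad.
Only numpy, scipy, OpenCV 4.12 (cv2) and the standard library are available. Lean on these libraries where they do the work, as an engineer would, in place of code of your own. Each camera call takes 0.05 s, during which the arm holds its last target. There are 200 camera calls.

## Task

Close up the specimen chest: first press the push-on caps of both sample pots in it fully home, then break the lid's folding stay by pushing its red knee in towards the hinge, and lower the lid gently, without slamming it, until it lies fully shut. Leave the glassware, the bottle and the timer around it standing where they are.

Things in the scene. Friction and masses are not known exactly. Their poses are not given: they have to be found in the camera images.
- chest: Grey open-topped specimen chest, fixed to the trolley, 180 (its x) x 200 (its y) x 85 mm high, walls and floor 6 mm. Origin: centre of its underside. Its x axis points level from its open front (towards the robot's right) to the hinged back (robot's left), z up; yaw varies. Blue lid on its back rim, folding stay inside its -y end (the far end), two sample pots inside.
- hinge (a point): Middle of the lid's hinge axis, on the chest's back rim: 90 mm behind the chest's centre (chest +x), 85 mm above its underside; the axis runs along the chest's y. Lid plate: 204 mm along the hinge, 182 mm from axis to free edge, 8 mm thick; its lower face lies 1 mm and its outer (upper) face 9 mm from the axis (11 mm over a thin raised panel).
- lid (a joint): Lid angle in rad: 0 = as found, 0.96 rad (55 deg) above level, leaning over the chest towards its front; 0.96 = fully shut, level. A stiff hinge (about 0.42 N m) keeps the lid wherever it is left once the stay is broken, so it must be moved all the way. While the stay is straight it cannot be lowered. Faster than 1.8 rad/s counts as slamming.
- lid_tab (a point): Centre of the black pull tab in the middle of the lid's free edge: 22 mm (out from the edge) x 60 mm along the hinge x 8 mm thick. It lies 191 mm from the hinge axis along the lid and 5 mm to the lid's outer side.
- knee (a point): Middle of the red roller on the knee of the folding stay: 16 mm diameter, 28 mm long, along the chest's y. The stay is two flat steel bars of about 56 mm, from a pivot inside the chest's -y wall up to the lid's underside. The lid hangs over it, so reach it from the chest's front with a tilted tool.
- stay (a joint): Bend of the knee in rad: 0 = as found, locked just past straight with the knee to the front; 0.14 = straight; above that it is broken, the knee going towards the hinge and the lid coming down (about 3.1 when shut). A push of a few N on the roller towards the hinge, about 25 deg below level, takes it through; it is well broken above 0.45 (roller moved some 13 mm).
- tall_pot_cap_top (a point): Centre of the top face of the flat green cap, 41 mm diameter, on the taller white pot (38 mm across). Fully home this face is 66 mm above the trolley; the pots stand fixed in the chest, in either order along its y, under the open lid.
- tall_pot_cap (a joint): How far the green cap stands up from home, in m: 0 = fully home, starts at 0.005 to 0.009; it slides straight down, takes about 6 N and stays where it is left; home means within 1.5 mm.
- short_pot_cap_top (a point): Centre of the top face of the flat yellow cap, 41 mm diameter, on the shorter white pot. Fully home this face is 54 mm above the trolley.
- short_pot_cap (a joint): The same for the yellow cap.
- glass_beaker_mid (a point): Loose glass beaker, 72 mm diameter, 90 mm high, on the robot's right, in front of the chest; point half-way up its axis. Leave it alone.
- glass_flask_mid (a point): Loose conical glass flask, 78 mm diameter at its foot, 135 mm high, close beside the chest's far (-y) end; point half-way up its axis. Leave it alone.
- white_bottle_mid (a point): Loose white screw-cap bottle with blue cap, 58 mm diameter, 123 mm high, on the robot's right, in front of the chest; point half-way up its axis. Leave it alone.
- dial_timer_mid (a point): Loose pale grey dial timer, 58 x 62 x 58 mm, on the robot's right, in front of the chest; point half-way up. Leave it alone.

How it is judged:
On the way, in this order (a step that is already met when the one before it is completed fails the run):
1. both caps are pressed fully home (value of joint each of tall_pot_cap, short_pot_cap below 0.0015 m), for 0.2 s.
2. the stay is broken at its knee (value of joint stay above 0.45 rad), for 0.1 s.
3. the lid is lowered shut (value of joint lid above 0.925 rad), for 0.2 s.
At the end, for the whole second after the job is handed in: Both caps within 1.5 mm of home, the lid within 0.035 rad (2 deg) of fully shut and at rest, and the beaker, flask, bottle and timer upright and within 30 mm of where they stood (all of step 1 and value of joint lid above 0.925 rad and velocity of joint lid below 0.05 rad/s and angle between each of glass_beaker_mid, glass_flask_mid, white_bottle_mid, dial_timer_mid's own z axis and vertical below 0.2 rad and distance of each of glass_beaker_mid, glass_flask_mid, white_bottle_mid, dial_timer_mid from where it was at the start of the episode below 0.03 m); the robot touches nothing.
It fails at once if the lid is slammed (moves faster than 1.8 rad/s) (velocity of joint lid above 1.8 rad/s).
It fails at once if the beaker, flask, bottle or timer is pushed over or away (angle between any of glass_beaker_mid, glass_flask_mid, white_bottle_mid, dial_timer_mid's own z axis and vertical above 0.5 rad or distance of any of glass_beaker_mid, glass_flask_mid, white_bottle_mid, dial_timer_mid from where it was at the start of the episode above 0.06 m).
It also fails if it takes over 58 s, if anything falls off the work surface, if the arm or the gripper's body presses on something with over 40 N, if the wrist force passes 120 N, or if a joint passes its speed limit or range.

## Working session

There is one attempt and no reset: what is moved stays moved. The work goes in short steps, Python scripts to look and compute and a shell command to move; the robot and the scene stay as the last step left them, time stands still between calls to the robot, and variables do not carry over. Pictures are saved under pics/ and viewed, at most 10 in all, crops included, and the job is handed in when it is done.

```bash
ls; mkdir -p pics; python3 - <<'E'
from plant import ctrl,optics
import cv2,numpy as np
s=ctrl.get_state();print(s)
for n in("side","top"):
    r=optics.read_camera(n);cv2.imwrite(f"pics/{n}0.png",r["color"])
    np.savez(n+"0.npz",**r)
    print(n,r["K"],r["D"],r["R"],r["t"], -np.array(r["R"]).T@r["t"])
E
```

```text
pics
{'time': 0.0, 'qpos': array([-1.29200677e+00,  2.87185239e-01,  1.57818925e+00, -2.70229329e-05,
        1.27859613e+00, -1.49995487e-01]), 'dq': array([ 0.00068259,  0.001491  , -0.0003503 , -0.00019872,  0.00043559,
       -0.00061444]), 'joint_efforts': array([-4.81843608e-05, -4.05979908e+01, -2.92627877e+01, -1.73323897e-04,
        5.84775611e-03, -2.23958644e-06]), 'eef_pos': array([ 0.28048154, -0.61323838,  0.2299275 ]), 'tcp_rot': array([ 9.77104295e-01,  2.12757567e-01, -8.94212829e-05, -1.18568475e-03]), 'contact_force': array([-0.86632931, -0.32487465, -0.30571353]), 'wrist_torque': array([-0.01862552,  0.02553222,  0.01152455]), 'finger_force': 0.0, 'opening': 1.0033546429813172}
side [[484.16119336   0.         280.45195868]
 [  0.         484.16119336 203.95087021]
 [  0.           0.           1.        ]] [0.05927752 0.         0.         0.         0.        ] [[ 0.9994961   0.03114608  0.00612038]
 [ 0.01963226 -0.45507429 -0.89023703]
 [-0.02494216  0.8899086  -0.45545645]] [-0.55236955  0.10917073  1.08052261] [ 0.57689852 -0.89468142  0.59269953]
top [[480.45008689   0.         285.23165137]
 [  0.         480.45008689 212.65786473]
 [  0.           0.           1.        ]] [-0.09959897  0.          0.          0.          0.        ] [[-0.41547682 -0.90955655 -0.00926778]
 [-0.72149597  0.33574293 -0.60557432]
 [ 0.55391568 -0.24491543 -0.79573479]] [0.1337951  0.52180464 0.65060413] [0.07168888 0.10584499 0.83493982]
```

View pics/side0.png

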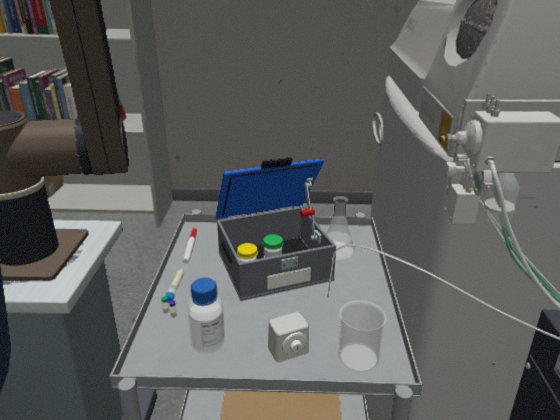

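View pics/top0.png

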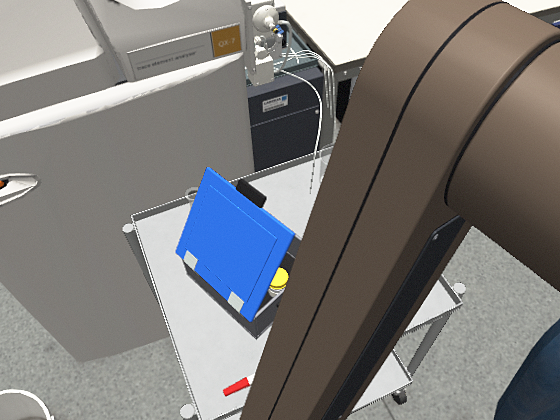

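The side view shows the yellow cap at about (247,250), the green cap at (273,241), the red knee at (308,212) and the tab at (276,163). In the top view the arm hides part of the chest. I'll zoom in on the chest and measure.

```bash
cat > h.py <<'E'
import numpy as np,cv2
from scipy.spatial.transform import Rotation as Ro
def load(n): return dict(np.load(n+".npz"))
def ray(r,uv):
    p=cv2.undistortPoints(np.array([[uv]],float),r["K"],r["D"])[0,0]
    d=r["R"].T@np.array([*p,1.]); return -r["R"].T@r["t"],d/np.linalg.norm(d)
def onz(r,uv,z):
    o,d=ray(r,uv); return o+d*(z-o[2])/d[2]
def proj(r,X):
    return cv2.projectPoints(np.array(X,float).reshape(-1,3),cv2.Rodrigues(r["R"])[0],r["t"],r["K"],r["D"])[0][:,0]
def blobs(img,hlo,hhi,smin,vmin,amin,box):
    h=cv2.cvtColor(img,cv2.COLOR_BGR2HSV);m=cv2.inRange(h,(hlo,smin,vmin),(hhi,255,255))
    b=np.zeros_like(m);b[box[1]:box[3],box[0]:box[2]]=1
    n,l,s,c=cv2.connectedComponentsWithStats(m*b)
    return [(s[i].tolist(),c[i].round(1).tolist()) for i in range(1,n) if s[i][4]>=amin]
E
python3 - <<'E'
from h import *
r=load("side0");im=r["color"];box=(200,150,360,300)
for n,a in dict(yel=(22,34),grn=(50,80),red=(0,6)).items(): print(n,blobs(im,*a,120,60,8,box))
cv2.imwrite("pics/crop.png",cv2.resize(im[150:300,205:360],None,fx=4,fy=4,interpolation=cv2.INTER_CUBIC))
E
```

```text
yel [([237, 243, 21, 16, 281], [246.9, 250.4])]
grn [([263, 234, 20, 15, 253], [272.5, 241.3])]
red [([300, 208, 15, 9, 85], [306.8, 211.6])]
```

View pics/crop.png

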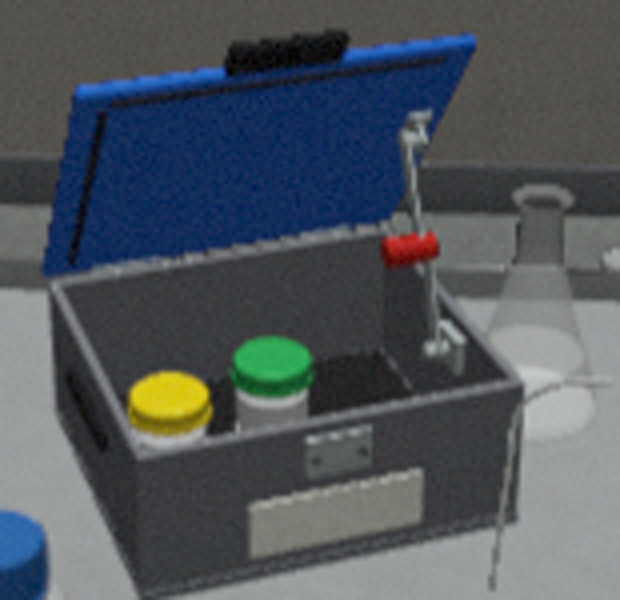

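The crop shows the front rim corners at about (239,264) and (335,245.5), the back near corner at (218,221), the lid edge from (224.5,173) to (323.5,159.5), the tab at (277,163) and the cap tops at (247.3,249) and (273,240).

```bash
python3 - <<'E'
from h import *
r=load("side0");t=load("top0")
fn=onz(r,(238.75,263.75),.085);ff=onz(r,(335,245.5),.085);bn=onz(r,(218,220.75),.085)
print("rim",fn,ff,bn,np.linalg.norm(fn-ff),np.linalg.norm(fn-bn))
print("bot",onz(r,(242,299.25),0),onz(r,(334.25,280),0))
ey=(fn-ff)/np.linalg.norm(fn-ff); ex=np.array([ey[1],-ey[0],0]); print("yaw",np.degrees(np.arctan2(ex[1],ex[0])), "ang side",np.degrees(np.arctan2(*(bn-fn)[[1,0]])))
yaw=np.radians(np.mean([np.degrees(np.arctan2(ex[1],ex[0])),np.degrees(np.arctan2(*(bn-fn)[[1,0]]))]))
ex=np.array([np.cos(yaw),np.sin(yaw),0]);ey=np.array([-ex[1],ex[0],0])
c=np.mean([fn+90*ex/1e3-100*ey/1e3, ff+.09*ex+.1*ey, bn-.09*ex-.1*ey],axis=0);c[2]=0
print("centre",c,np.degrees(yaw))
g=onz(r,(273,240),.073);y=onz(r,(247.3,249),.061)
M=np.stack([ex,ey]);
print("green",g,M@(g-c),"yel",y,M@(y-c))
# tab & knee
h=c+.09*ex;h[2]=.085
a=.96
u=-ex*np.cos(a)+np.array([0,0,np.sin(a)]);n=ex*np.sin(a)+np.array([0,0,np.cos(a)])
tab=h+.191*u+.005*n;print("tab",tab,proj(r,tab),proj(t,tab),"edge",proj(r,[h+.182*u+.1*ey,h+.182*u-.1*ey]))
# knee: intersect ray with plane chest y = k
o,d=ray(r,(306.8,211.6))
for ky in(-.075,-.08,-.085):
    s=(ky-ey@(o-c))/(ey@d);p=o+s*d;print("knee",ky,p,M@(p-c))
for nm,uv,z in(("beaker",(360,357),0),("flask",(340,252),0),("bottle",(207,340),0),("timer",(290,352),0)): print(nm,onz(r,uv,z))
im=t["color"];box=(150,150,400,350)
for n,a in dict(yel=(22,34),grn=(50,80)).items(): print(n,blobs(im,*a,120,60,8,box))
print(proj(t,[y,g]), proj(t,[c+.09*ex+.1*ey+[0,0,.085],c+.09*ex-.1*ey+[0,0,.085]]))
E
```

```text
rim [ 0.47954336 -0.14891276  0.085     ] [ 0.66218723 -0.07788079  0.085     ] [0.41737566 0.01223558 0.085     ] 0.195970207668478 0.17272409201532885
bot [ 0.48268244 -0.14466974  0.        ] [ 0.66561075 -0.07486623  0.        ]
yaw 111.25154118774071 ang side 111.09558456701042
centre [ 0.53994927 -0.0315048   0.        ] 111.17356287737556
green [ 0.53819648 -0.04258776  0.073     ] [-0.00970166  0.00563757] yel [ 0.48657659 -0.0601111   0.061     ] [-0.0073972   0.06010195]
tab [ 0.54552841 -0.04590838  0.24433319] [[276.71880771 163.31682904]] [[251.93801211 190.71856267]] edge [[225.05349057 174.84635176]
 [324.75426996 161.77453804]]
knee -0.075 [0.60708845 0.00280735 0.11657848] [ 0.00774547 -0.075     ]
knee -0.08 [0.60751689 0.01554421 0.10982153] [ 0.01946771 -0.08      ]
knee -0.085 [0.60794534 0.02828106 0.10306458] [ 0.03118995 -0.085     ]
beaker [ 0.69339272 -0.28712771  0.        ]
flask [0.68579628 0.03176072 0.        ]
bottle [ 0.43382758 -0.25738993  0.        ]
timer [ 0.57741374 -0.28070911  0.        ]
yel [([270, 267, 19, 23, 274], [279.6, 279.1])]
grn []
[[277.51602483 274.1463968 ]
 [257.66448159 252.60353549]] [[253.36140991 317.28324542]
 [179.88172494 248.28878106]]
```

```bash
cat >> h.py <<'E'
yaw=np.radians(111.17);ex=np.array([np.cos(yaw),np.sin(yaw),0]);ey=np.array([-ex[1],ex[0],0]);ez=np.array([0,0,1.])
C=np.array([.540,-.0315,0])
def W(x,y,z): return C+ex*x+ey*y+ez*z
def tool(th):  # tilt, gripper leaning to chest front
    th=np.radians(th);z=-np.cos(th)*ez+np.sin(th)*ex;x=-ey
    return np.stack([x,np.cross(z,x),z],1)
def plan(p,R,note=""):
    from plant import ctrl
    s=ctrl.get_state();Rc=Ro.from_quat(s["tcp_rot"]).as_matrix()
    rv=np.degrees(Ro.from_matrix(Rc.T@R).as_rotvec())
    print(note,"rot",rv.round(1),"then shift mm",(1e3*R.T@(p-s["eef_pos"])).round(1))
def st():
    from plant import ctrl
    s=ctrl.get_state();d=s["eef_pos"]-C
    print("t",round(s["time"],2),"chest xyz mm",(1e3*np.array([ex@d,ey@d,d[2]])).round(1),"F chest",np.round([ex@s["contact_force"],ey@s["contact_force"],s["contact_force"][2]],1),"q",np.round(s["qpos"],2))
E
python3 - <<'E'
from h import *
R=tool(32);st()
plan(W(-.008,.060,.062)-.12*R[:,2],R,"yel pre")
E
```

```text
t 0.1 chest xyz mm [-448.8  452.1  230.1] F chest [ 0.7 -0.  -0.7] q [-1.29  0.29  1.58  0.    1.28 -0.15]
yel pre rot [31.9  0.9  3.3] then shift mm [ 392.1 -284.8  256.1]
```

```bash
python3 -m creep '[{"rx":6.4,"ry":0.2,"rz":0.65,"grip":0},{"rx":6.4,"ry":0.2,"rz":0.65,"grip":0},{"rx":6.4,"ry":0.2,"rz":0.65,"grip":0},{"rx":6.4,"ry":0.2,"rz":0.65,"grip":0},{"rx":6.4,"ry":0.2,"rz":0.65,"grip":0},{"x":28,"y":-20,"z":15,"grip":0},{"x":28,"y":-20,"z":15,"grip":0},{"x":28,"y":-20,"z":15,"grip":0},{"x":28,"y":-20,"z":15,"grip":0},{"x":28,"y":-20,"z":15,"grip":0}]' 20; python3 -c "
from h import *
R=tool(32);st()
plan(W(-.008,.060,.062)-.12*R[:,2],R,'yel pre')"
```

```text
t 0.1 chest xyz mm [-448.8  452.1  230.1] F chest [ 0.7 -0.  -0.7] q [-1.29  0.29  1.58  0.    1.28 -0.15]
yel pre rot [31.9  0.9  3.3] then shift mm [ 392.1 -284.8  256.1]$[0]: bad value
```

```bash
python3 -m creep '[{"x":0,"y":0,"z":0,"rx":6.4,"ry":0.2,"rz":0.65,"grip":0},{"x":0,"y":0,"z":0,"rx":6.4,"ry":0.2,"rz":0.65,"grip":0},{"x":0,"y":0,"z":0,"rx":6.4,"ry":0.2,"rz":0.65,"grip":0},{"x":0,"y":0,"z":0,"rx":6.4,"ry":0.2,"rz":0.65,"grip":0},{"x":0,"y":0,"z":0,"rx":6.4,"ry":0.2,"rz":0.65,"grip":0},{"x":28,"y":-20,"z":15,"rx":0,"ry":0,"rz":0,"grip":0},{"x":28,"y":-20,"z":15,"rx":0,"ry":0,"rz":0,"grip":0},{"x":28,"y":-20,"z":15,"rx":0,"ry":0,"rz":0,"grip":0},{"x":28,"y":-20,"z":15,"rx":0,"ry":0,"rz":0,"grip":0},{"x":28,"y":-20,"z":15,"rx":0,"ry":0,"rz":0,"grip":0}]' 20; python3 -c "
from h import *
R=tool(32);st()
plan(W(-.008,.060,.062)-.12*R[:,2],R,'yel pre')"
```

```text
time: 0.93
eef_pos: [0.3666, -0.4454, 0.2197]
tcp_rot: [0.945, 0.177, -0.05, -0.272]
contact_force: [0.9, -0.1, 0.2]
opening: -0.0
finger_force: 0.0
t 0.93 chest xyz mm [-323.3  311.2  219.7] F chest [-0.4 -0.8  0.2] q [-1.09  0.39  1.54  0.06  1.77  0.11]
yel pre rot [-0.1 -0.   0. ] then shift mm [ 251.2 -183.8  180.9]
```

```bash
python3 -m creep '[{"x":25,"y":-18.4,"z":18,"rx":0,"ry":0,"rz":0,"grip":0},{"x":25,"y":-18.4,"z":18,"rx":0,"ry":0,"rz":0,"grip":0},{"x":25,"y":-18.4,"z":18,"rx":0,"ry":0,"rz":0,"grip":0},{"x":25,"y":-18.4,"z":18,"rx":0,"ry":0,"rz":0,"grip":0},{"x":25,"y":-18.4,"z":18,"rx":0,"ry":0,"rz":0,"grip":0},{"x":25,"y":-18.4,"z":18,"rx":0,"ry":0,"rz":0,"grip":0},{"x":25,"y":-18.4,"z":18,"rx":0,"ry":0,"rz":0,"grip":0},{"x":25,"y":-18.4,"z":18,"rx":0,"ry":0,"rz":0,"grip":0},{"x":25,"y":-18.4,"z":18,"rx":0,"ry":0,"rz":0,"grip":0},{"x":0,"y":0,"z":0,"rx":0,"ry":0,"rz":0,"grip":0}]' 20; python3 - <<'E'
from h import *
from plant import optics
R=tool(32);st()
plan(W(-.008,.060,.062)-.04*R[:,2],R,'yel 40')
r=optics.read_camera("side");cv2.imwrite("pics/s1.png",cv2.resize(r["color"][100:330,150:450],None,fx=2,fy=2))
np.savez("side1.npz",**r)
E
```

```text
time: 1.77
eef_pos: [0.4943, -0.1491, 0.1701]
tcp_rot: [0.944, 0.179, -0.052, -0.273]
contact_force: [-0.6, -0.6, 0.5]
opening: -0.0
finger_force: 0.0
t 1.77 chest xyz mm [-93.1  85.1 170.1] F chest [-0.3  0.8  0.5] q [-0.63  0.24  1.83  0.29  1.57  0.49]
yel 40 rot [-0.3  0.1  0.3] then shift mm [ 25.1 -14.9  96.7]
```

View pics/s1.png

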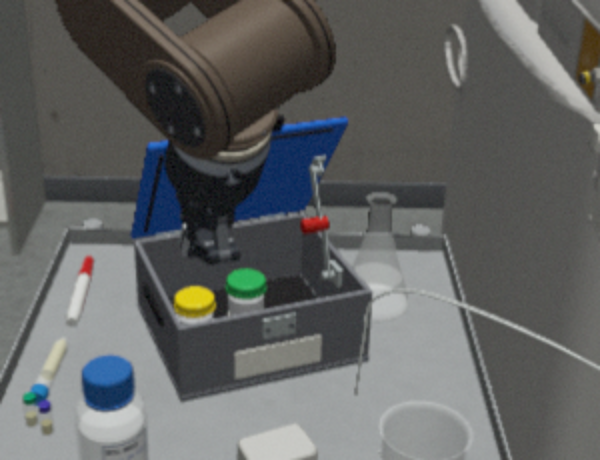

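Gripper tip at about (220,250) in this crop, in front of the lid and clear of it; the flask is clear. Next I'll go to above the yellow cap.

```bash
python3 -c "
from h import *
R=tool(32)
plan(W(-.008,.060,.075),R,'yel')"

```

```text
yel rot [-0.1  0.2  0.3] then shift mm [ 26.5 -23.5 127.2]
```

```bash
python3 -m creep '[{"x":3.8,"y":-3.3,"z":18,"rx":0,"ry":0,"rz":0,"grip":0},{"x":3.8,"y":-3.3,"z":18,"rx":0,"ry":0,"rz":0,"grip":0},{"x":3.8,"y":-3.3,"z":18,"rx":0,"ry":0,"rz":0,"grip":0},{"x":3.8,"y":-3.3,"z":18,"rx":0,"ry":0,"rz":0,"grip":0},{"x":3.8,"y":-3.3,"z":18,"rx":0,"ry":0,"rz":0,"grip":0},{"x":3.8,"y":-3.3,"z":18,"rx":0,"ry":0,"rz":0,"grip":0},{"x":3.8,"y":-3.3,"z":14,"rx":0,"ry":0,"rz":0,"grip":0},{"x":0,"y":0,"z":4,"rx":0,"ry":0,"rz":0,"grip":0},{"x":0,"y":0,"z":0,"rx":0,"ry":0,"rz":0,"grip":0},{"x":0,"y":0,"z":0,"rx":0,"ry":0,"rz":0,"grip":0}]' 20; python3 - <<'E'
from h import *
R=tool(32);st()
plan(W(-.008,.060,.055),R,'yel')
E
```

```text
time: 2.65
eef_pos: [0.4881, -0.0653, 0.0774]
tcp_rot: [0.945, 0.177, -0.05, -0.271]
contact_force: [0.6, 0.9, -0.1]
opening: -0.001
finger_force: 0.0
t 2.65 chest xyz mm [-12.8  60.6  77.4] F chest [ 0.6 -0.9 -0.1] q [-0.52  0.29  1.96  0.35  1.35  0.53]
yel rot [ 0.  -0.1  0.1] then shift mm [ 0.6  7.8 21.5]
```

```bash
python3 -m creep '[{"x":0,"y":0,"z":4,"rx":0,"ry":0,"rz":0,"grip":0},{"x":0,"y":0,"z":4,"rx":0,"ry":0,"rz":0,"grip":0},{"x":0,"y":1,"z":1.8,"rx":0,"ry":0,"rz":0,"grip":0},{"x":0,"y":1,"z":1.8,"rx":0,"ry":0,"rz":0,"grip":0},{"x":0,"y":1,"z":1.8,"rx":0,"ry":0,"rz":0,"grip":0},{"x":0,"y":1,"z":1.8,"rx":0,"ry":0,"rz":0,"grip":0},{"x":0,"y":1,"z":1.8,"rx":0,"ry":0,"rz":0,"grip":0},{"x":0,"y":1,"z":1.8,"rx":0,"ry":0,"rz":0,"grip":0},{"x":0,"y":0,"z":0,"rx":0,"ry":0,"rz":0,"grip":0},{"x":0,"y":0,"z":0,"rx":0,"ry":0,"rz":0,"grip":0}]' 20; python3 - <<'E'
from h import *
R=tool(32);st()
plan(W(-.008,.060,.055),R,'yel')
E
```

```text
time: 3.48
eef_pos: [0.4862, -0.0605, 0.0586]
tcp_rot: [0.945, 0.177, -0.05, -0.271]
contact_force: [-1.6, -1.8, 5.1]
opening: 0.003
finger_force: 2.5
t 3.48 chest xyz mm [-7.6 60.6 58.6] F chest [-1.1  2.2  5.1] q [-0.51  0.31  1.97  0.36  1.32  0.52]
yel rot [ 0.  -0.   0.1] then shift mm [0.6 2.2 2.9]
```

```bash
python3 -m creep '[{"x":0,"y":0.53,"z":0.85,"rx":0,"ry":0,"rz":0,"grip":0},{"x":0,"y":0.53,"z":0.85,"rx":0,"ry":0,"rz":0,"grip":0},{"x":0,"y":0.53,"z":0.85,"rx":0,"ry":0,"rz":0,"grip":0},{"x":0,"y":0.53,"z":0.85,"rx":0,"ry":0,"rz":0,"grip":0},{"x":0,"y":0.53,"z":0.85,"rx":0,"ry":0,"rz":0,"grip":0},{"x":0,"y":0.53,"z":0.85,"rx":0,"ry":0,"rz":0,"grip":0},{"x":0,"y":0,"z":0,"rx":0,"ry":0,"rz":0,"grip":0},{"x":0,"y":0,"z":0,"rx":0,"ry":0,"rz":0,"grip":0},{"x":0,"y":0,"z":0,"rx":0,"ry":0,"rz":0,"grip":0},{"x":0,"y":0,"z":0,"rx":0,"ry":0,"rz":0,"grip":0}]' 20; python3 - <<'E'
from h import *
R=tool(32);st()
E
```

```text
time: 4.32
eef_pos: [0.4865, -0.0607, 0.0564]
tcp_rot: [0.944, 0.178, -0.051, -0.273]
contact_force: [-7.2, -2.1, 21.2]
opening: -0.003
finger_force: 10.9
t 4.32 chest xyz mm [-7.9 60.4 56.4] F chest [ 0.6  7.5 21.2] q [-0.51  0.32  1.97  0.36  1.32  0.51]
```

```bash
python3 -m creep '[{"x":0,"y":-8,"z":-13,"rx":0,"ry":0,"rz":0,"grip":0},{"x":0,"y":-8,"z":-13,"rx":0,"ry":0,"rz":0,"grip":0},{"x":11,"y":-2.7,"z":-4.2,"rx":0,"ry":0,"rz":0,"grip":0},{"x":11,"y":0,"z":0,"rx":0,"ry":0,"rz":0,"grip":0},{"x":11,"y":0,"z":0,"rx":0,"ry":0,"rz":0,"grip":0},{"x":11,"y":0,"z":0,"rx":0,"ry":0,"rz":0,"grip":0},{"x":11,"y":0,"z":0,"rx":0,"ry":0,"rz":0,"grip":0},{"x":0,"y":0,"z":0,"rx":0,"ry":0,"rz":0,"grip":0},{"x":0,"y":0,"z":0,"rx":0,"ry":0,"rz":0,"grip":0},{"x":0,"y":0,"z":0,"rx":0,"ry":0,"rz":0,"grip":0}]' 20; python3 - <<'E'
from h import *
R=tool(32);st()
plan(W(-.009,.005,.070),R,'grn')
E
```

```text
time: 5.15
eef_pos: [0.5369, -0.0399, 0.0868]
tcp_rot: [0.945, 0.177, -0.051, -0.271]
contact_force: [0.7, 0.3, -0.3]
opening: -0.0
finger_force: 0.0
t 5.15 chest xyz mm [-6.7  6.  86.8] F chest [ 0.1 -0.7 -0.3] q [-0.44  0.35  1.86  0.38  1.37  0.6 ]
grn rot [-0.1  0.   0.1] then shift mm [ 1.  10.8 13. ]
```

```bash
python3 -m creep '[{"x":0,"y":2.5,"z":3,"rx":0,"ry":0,"rz":0,"grip":0},{"x":0,"y":2.2,"z":3,"rx":0,"ry":0,"rz":0,"grip":0},{"x":0,"y":1,"z":1.7,"rx":0,"ry":0,"rz":0,"grip":0},{"x":0,"y":1,"z":1.7,"rx":0,"ry":0,"rz":0,"grip":0},{"x":0,"y":1,"z":1.7,"rx":0,"ry":0,"rz":0,"grip":0},{"x":0,"y":1,"z":1.7,"rx":0,"ry":0,"rz":0,"grip":0},{"x":0,"y":1,"z":1.7,"rx":0,"ry":0,"rz":0,"grip":0},{"x":0,"y":0.5,"z":0.9,"rx":0,"ry":0,"rz":0,"grip":0},{"x":0,"y":0.5,"z":0.9,"rx":0,"ry":0,"rz":0,"grip":0},{"x":0,"y":0.5,"z":0.9,"rx":0,"ry":0,"rz":0,"grip":0}]' 20; python3 - <<'E'
from h import *
R=tool(32);st()
E
```

```text
time: 5.98
eef_pos: [0.5372, -0.041, 0.0688]
tcp_rot: [0.944, 0.178, -0.051, -0.272]
contact_force: [-4.1, -2.7, 12.2]
opening: 0.002
finger_force: 6.0
t 5.98 chest xyz mm [-7.9  6.1 68.8] F chest [-1.   4.8 12.2] q [-0.44  0.38  1.86  0.38  1.34  0.59]
```

```bash
python3 -m creep '[{"x":0,"y":0.53,"z":0.85,"rx":0,"ry":0,"rz":0,"grip":0},{"x":0,"y":0.53,"z":0.85,"rx":0,"ry":0,"rz":0,"grip":0},{"x":0,"y":0.53,"z":0.85,"rx":0,"ry":0,"rz":0,"grip":0},{"x":0,"y":0.53,"z":0.85,"rx":0,"ry":0,"rz":0,"grip":0},{"x":0,"y":0,"z":0,"rx":0,"ry":0,"rz":0,"grip":0},{"x":0,"y":0,"z":0,"rx":0,"ry":0,"rz":0,"grip":0},{"x":0,"y":0,"z":0,"rx":0,"ry":0,"rz":0,"grip":0},{"x":0,"y":0,"z":0,"rx":0,"ry":0,"rz":0,"grip":0},{"x":0,"y":0,"z":0,"rx":0,"ry":0,"rz":0,"grip":0},{"x":0,"y":0,"z":0,"rx":0,"ry":0,"rz":0,"grip":0}]' 20; python3 - <<'E'
from h import *
R=tool(32);st()
E
```

```text
time: 6.82
eef_pos: [0.5373, -0.0411, 0.0684]
tcp_rot: [0.944, 0.178, -0.052, -0.273]
contact_force: [-8.4, -4.1, 21.4]
opening: 0.002
finger_force: 11.2
t 6.82 chest xyz mm [-8.   5.9 68.4] F chest [-0.8  9.4 21.4] q [-0.44  0.38  1.86  0.39  1.35  0.58]
```

Both caps are home: the fingers hit a hard stop at about 21 N, with each cap top at its nominal height. Next I'll locate the knee from the stay geometry.

```bash
python3 - <<'E'
from h import *
r=load("side0")
def aty(uv,k):
    o,d=ray(r,uv);s=(k-ey@(o-C))/(ey@d);p=o+s*d-C;return np.array([ex@p,p[2]])*1e3
n=np.array([-np.sin(.96),-np.cos(.96)])
for k in range(-92,-68,3):
    u=aty((307.2,184),k/1e3);l=aty((313.6,237.5),k/1e3)
    kn=aty((306.8,211.6),(k+5)/1e3)
    print(k,"up",u.round(1),"lidgap",(n@(u-[90,85])).round(1),"low",l.round(1),"len",np.linalg.norm(u-l).round(1),"mid",((u+l)/2).round(1),"roller(y+5)",kn.round(1))
E
```

```text
-92 up [ 50.8 158.9] lidgap -10.3 low [ 5.4 51.4] len 116.7 mid [ 28.1 105.2] roller(y+5) [ 36.  100.3]
-89 up [ 43.8 162.4] lidgap -6.5 low [-1.3 55.8] len 115.7 mid [ 21.2 109.1] roller(y+5) [ 29.  104.3]
-86 up [ 36.7 165.9] lidgap -2.8 low [-8.  60.2] len 114.8 mid [ 14.4 113.1] roller(y+5) [ 21.9 108.4]
-83 up [ 29.7 169.5] lidgap 1.0 low [-14.7  64.6] len 113.8 mid [  7.5 117. ] roller(y+5) [ 14.9 112.5]
-80 up [ 22.6 173. ] lidgap 4.8 low [-21.4  69. ] len 112.9 mid [  0.6 121. ] roller(y+5) [  7.9 116.5]
-77 up [ 15.5 176.5] lidgap 8.5 low [-28.   73.4] len 111.9 mid [ -6.3 125. ] roller(y+5) [  0.8 120.6]
-74 up [  8.5 180. ] lidgap 12.3 low [-34.7  77.8] len 111.0 mid [-13.1 128.9] roller(y+5) [ -6.2 124.6]
-71 up [  1.4 183.6] lidgap 16.0 low [-41.4  82.2] len 110.0 mid [-20.  132.9] roller(y+5) [-13.2 128.7]
```

```bash
python3 -m creep '[{"x":0,"y":0,"z":-20,"rx":0,"ry":0,"rz":0,"grip":0},{"x":0,"y":0,"z":-30,"rx":0,"ry":0,"rz":0,"grip":0},{"x":0,"y":0,"z":-30,"rx":0,"ry":0,"rz":0,"grip":0},{"x":0,"y":0,"z":-30,"rx":0,"ry":0,"rz":0,"grip":0},{"x":0,"y":0,"z":-20,"rx":0,"ry":0,"rz":0,"grip":0},{"x":15,"y":0,"z":0,"rx":7,"ry":0,"rz":0,"grip":0},{"x":15,"y":0,"z":0,"rx":7,"ry":0,"rz":0,"grip":0},{"x":15,"y":0,"z":0,"rx":7,"ry":0,"rz":0,"grip":0},{"x":15,"y":0,"z":0,"rx":7,"ry":0,"rz":0,"grip":0},{"x":15,"y":0,"z":0,"rx":0,"ry":0,"rz":0,"grip":0}]' 20; python3 - <<'E'
from h import *
from plant import optics
R=tool(60);st()
plan(W(0,-.071,.120)-.05*R[:,2],R,'knee pre')
for n in("side","top"):
    r=optics.read_camera(n);np.savez(n+"2.npz",**r)
    if n=="side": a=cv2.resize(r["color"][60:300,150:400],None,fx=1.6,fy=1.6)
    else: b=cv2.resize(r["color"],None,fx=.7,fy=.7)
h=max(a.shape[0],b.shape[0]);o=np.zeros((h,a.shape[1]+b.shape[1],3),np.uint8);o[:a.shape[0],:a.shape[1]]=a;o[:b.shape[0],a.shape[1]:]=b
cv2.imwrite("pics/s2.png",o)
E
```

```text
time: 7.65
eef_pos: [0.6313, -0.0789, 0.168]
tcp_rot: [0.849, 0.156, -0.094, -0.495]
contact_force: [-1.9, 0.1, -1.6]
opening: 0.003
finger_force: 0.0
t 7.65 chest xyz mm [-77.2 -68.  168. ] F chest [ 0.7  1.8 -1.6] q [-0.51  0.65  1.43  0.63  1.92  0.64]
knee pre rot [-0.5  0.  -0.3] then shift mm [ 3.   3.  40.8]
```

View pics/s2.png

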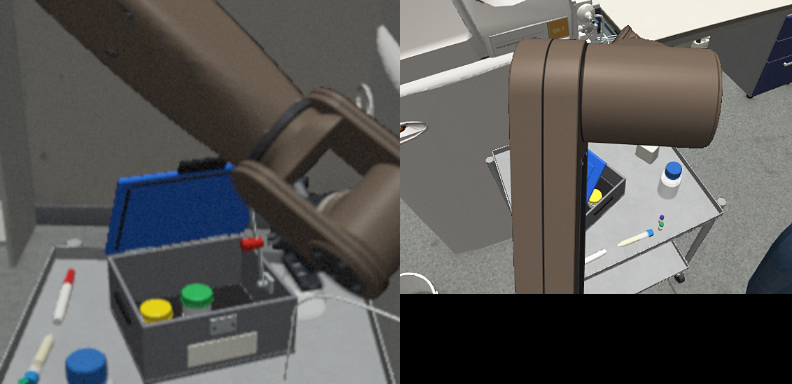

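The view shows the roller still at crop (252,243), both caps down, the fingers right and in front of it, and the lid untouched. Now I'll advance.

```bash
python3 -m creep '[{"x":1,"y":1,"z":14,"rx":0,"ry":0,"rz":0,"grip":0},{"x":1,"y":1,"z":14,"rx":0,"ry":0,"rz":0,"grip":0},{"x":1,"y":1,"z":14,"rx":0,"ry":0,"rz":0,"grip":0},{"x":0,"y":0,"z":8,"rx":0,"ry":0,"rz":0,"grip":0},{"x":0,"y":0,"z":6,"rx":0,"ry":0,"rz":0,"grip":0},{"x":0,"y":0,"z":6,"rx":0,"ry":0,"rz":0,"grip":0},{"x":0,"y":0,"z":5,"rx":0,"ry":0,"rz":0,"grip":0},{"x":0,"y":0,"z":3,"rx":0,"ry":0,"rz":0,"grip":0},{"x":0,"y":0,"z":0,"rx":0,"ry":0,"rz":0,"grip":0},{"x":0,"y":0,"z":0,"rx":0,"ry":0,"rz":0,"grip":0}]' 20; python3 - <<'E'
from h import *
from plant import optics
R=tool(60);st()
plan(W(0,-.071,.120)-.008*R[:,2],R,'contact')
r=optics.read_camera("side");np.savez("side3.npz",**r);cv2.imwrite("pics/s3.png",cv2.resize(r["color"][150:290,220:400],None,fx=4,fy=4))
print(blobs(r["color"],0,6,120,60,5,(200,150,360,300)))
E
```

```text
time: 8.58
eef_pos: [0.6137, -0.0216, 0.1358]
tcp_rot: [0.851, 0.16, -0.091, -0.492]
contact_force: [0.5, 0.3, -0.4]
opening: 0.004
finger_force: 0.0
t 8.58 chest xyz mm [-17.4 -72.3 135.8] F chest [ 0.1 -0.6 -0.4] q [-0.45  0.62  1.55  0.65  1.81  0.62]
contact rot [ 0.  -0.   0.1] then shift mm [-1.3  5.  14.9]
[([300, 209, 10, 8, 43], [303.9, 212.4])]
```

View pics/s3.png

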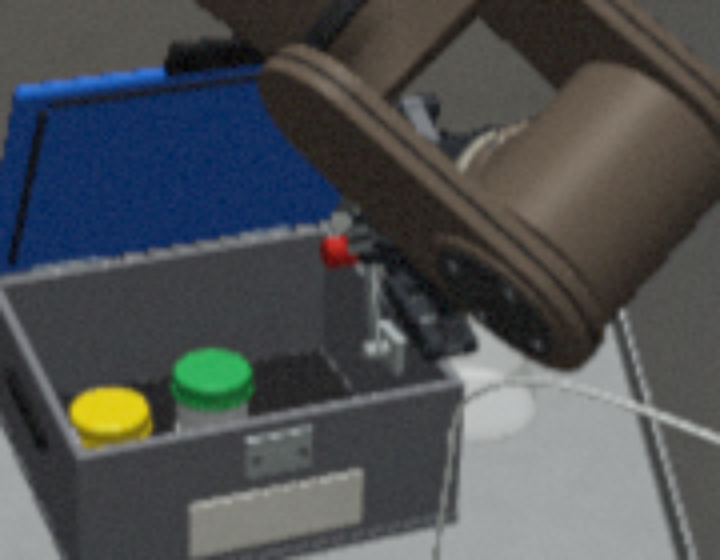

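The fingertip at crop (355,230) is just short of the roller at (337,250), about 5 mm high. I'll lower it slightly and push through.

```bash
python3 -m creep '[{"x":-1,"y":2,"z":2,"rx":0,"ry":0,"rz":0,"grip":0},{"x":0,"y":2,"z":2,"rx":0,"ry":0,"rz":0,"grip":0},{"x":0,"y":1,"z":2.5,"rx":0,"ry":0,"rz":0,"grip":0},{"x":0,"y":0,"z":2.5,"rx":0,"ry":0,"rz":0,"grip":0},{"x":0,"y":0,"z":2.5,"rx":0,"ry":0,"rz":0,"grip":0},{"x":0,"y":0,"z":2.5,"rx":0,"ry":0,"rz":0,"grip":0},{"x":0,"y":0,"z":2.5,"rx":0,"ry":0,"rz":0,"grip":0},{"x":0,"y":0,"z":2.5,"rx":0,"ry":0,"rz":0,"grip":0},{"x":0,"y":0,"z":0,"rx":0,"ry":0,"rz":0,"grip":0},{"x":0,"y":0,"z":0,"rx":0,"ry":0,"rz":0,"grip":0}]' 20; python3 - <<'E'
from h import *
from plant import optics
R=tool(60);st()
r=optics.read_camera("side");np.savez("side4.npz",**r)
print(blobs(r["color"],0,6,120,60,5,(200,150,360,300)))
E
```

```text
time: 9.47
eef_pos: [0.6078, -0.0087, 0.122]
tcp_rot: [0.851, 0.16, -0.091, -0.491]
contact_force: [1.1, -0.6, 1.9]
opening: 0.001
finger_force: 0.6
t 9.47 chest xyz mm [ -3.2 -71.4 122. ] F chest [-0.9 -0.8  1.9] q [-0.44  0.62  1.57  0.66  1.78  0.61]
[([300, 209, 5, 7, 18], [301.2, 211.2])]
```

```bash
python3 -m creep '[{"x":0,"y":0,"z":2.5,"rx":0,"ry":0,"rz":0,"grip":0},{"x":0,"y":0,"z":2.5,"rx":0,"ry":0,"rz":0,"grip":0},{"x":0,"y":0,"z":2.5,"rx":0,"ry":0,"rz":0,"grip":0},{"x":0,"y":0,"z":2.5,"rx":0,"ry":0,"rz":0,"grip":0},{"x":0,"y":0,"z":0,"rx":0,"ry":0,"rz":0,"grip":0},{"x":0,"y":0,"z":0,"rx":0,"ry":0,"rz":0,"grip":0},{"x":0,"y":0,"z":0,"rx":0,"ry":0,"rz":0,"grip":0},{"x":0,"y":0,"z":0,"rx":0,"ry":0,"rz":0,"grip":0},{"x":0,"y":0,"z":0,"rx":0,"ry":0,"rz":0,"grip":0},{"x":0,"y":0,"z":0,"rx":0,"ry":0,"rz":0,"grip":0}]' 20; python3 - <<'E'
from h import *
from plant import optics
R=tool(60);st()
r=optics.read_camera("side");np.savez("side5.npz",**r);cv2.imwrite("pics/s5.png",cv2.resize(r["color"][150:290,220:400],None,fx=4,fy=4))
print(blobs(r["color"],0,6,120,60,5,(200,150,360,300)))
E
```

```text
time: 10.35
eef_pos: [0.6044, -0.0007, 0.1164]
tcp_rot: [0.851, 0.16, -0.092, -0.492]
contact_force: [0.1, -0.1, 0.6]
opening: 0.001
finger_force: 0.3
t 10.35 chest xyz mm [  5.5 -71.1 116.4] F chest [-0.1 -0.1  0.6] q [-0.43  0.62  1.59  0.66  1.77  0.61]
[([298, 209, 6, 7, 24], [299.9, 211.3])]
```

View pics/s5.png

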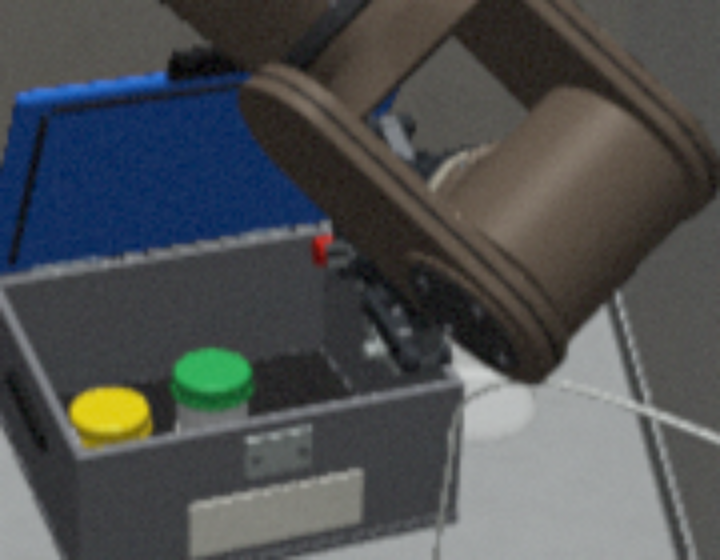

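The roller has moved to crop (322,248), being pushed by the tip. I'll push another 14 mm to be well past 0.45.

```bash
python3 -m creep '[{"x":0,"y":0,"z":2,"rx":0,"ry":0,"rz":0,"grip":0},{"x":0,"y":0,"z":2,"rx":0,"ry":0,"rz":0,"grip":0},{"x":0,"y":0,"z":2,"rx":0,"ry":0,"rz":0,"grip":0},{"x":0,"y":0,"z":2,"rx":0,"ry":0,"rz":0,"grip":0},{"x":0,"y":0,"z":2,"rx":0,"ry":0,"rz":0,"grip":0},{"x":0,"y":0,"z":2,"rx":0,"ry":0,"rz":0,"grip":0},{"x":0,"y":0,"z":2,"rx":0,"ry":0,"rz":0,"grip":0},{"x":0,"y":0,"z":0,"rx":0,"ry":0,"rz":0,"grip":0},{"x":0,"y":0,"z":0,"rx":0,"ry":0,"rz":0,"grip":0},{"x":0,"y":0,"z":0,"rx":0,"ry":0,"rz":0,"grip":0}]' 20; python3 - <<'E'
from h import *
from plant import optics
R=tool(60);st()
r=optics.read_camera("side");np.savez("side6.npz",**r)
print(blobs(r["color"],0,6,120,60,5,(200,150,360,300)))
for n in("side0","side5",'side6'):
    im=load(n)["color"];h=cv2.cvtColor(im,cv2.COLOR_BGR2HSV);m=cv2.inRange(h,(105,150,60),(125,255,255))
    print(n,[int(np.argmax(m[140:260,c]>0))+140 for c in(228,235,240,250)])
E
```

```text
time: 11.23
eef_pos: [0.601, 0.0081, 0.1085]
tcp_rot: [0.853, 0.159, -0.09, -0.488]
contact_force: [3.9, -10.1, -1.9]
opening: -0.002
finger_force: 5.9
t 11.23 chest xyz mm [ 14.9 -71.2 108.5] F chest [-10.8   0.1  -1.9] q [-0.42  0.62  1.61  0.67  1.75  0.6 ]
[([296, 210, 6, 8, 24], [298.2, 212.7])]
side0 [171, 170, 169, 168]
side5 [173, 172, 171, 170]
side6 [181, 180, 180, 178]
```

```bash
python3 -m creep '[{"x":0,"y":0,"z":-20,"rx":0,"ry":0,"rz":0,"grip":0},{"x":0,"y":0,"z":-35,"rx":0,"ry":0,"rz":0,"grip":0},{"x":0,"y":0,"z":-35,"rx":0,"ry":0,"rz":0,"grip":0},{"x":0,"y":-34,"z":-20,"rx":0,"ry":0,"rz":0,"grip":0},{"x":0,"y":-34,"z":-20,"rx":0,"ry":0,"rz":0,"grip":0},{"x":0,"y":-34,"z":-20,"rx":0,"ry":0,"rz":0,"grip":0},{"x":0,"y":-34,"z":-20,"rx":0,"ry":0,"rz":0,"grip":0},{"x":0,"y":0,"z":0,"rx":-7,"ry":0,"rz":0,"grip":0},{"x":0,"y":0,"z":0,"rx":-7,"ry":0,"rz":0,"grip":0},{"x":0,"y":0,"z":0,"rx":-7,"ry":0,"rz":0,"grip":0}]' 20; python3 - <<'E'
from h import *
from plant import optics
R=tool(0);st()
r=optics.read_camera("side");np.savez("side7.npz",**r);cv2.imwrite("pics/s7.png",cv2.resize(r["color"][60:300,180:420],None,fx=2.4,fy=2.4))
h=W(.09,0,.085)
for a in(.96,.9,.85,.8,.75):
    u=-ex*np.cos(a)+ez*np.sin(a);n=ex*np.sin(a)+ez*np.cos(a)
    print(a,proj(r,[h+.182*u+.005*n+.1*ey,h+.191*u+.005*n]).round(1).tolist(), "contact chest x,z at r=.165:",(90-165*np.cos(a)+9*np.sin(a)).round(),(85+165*np.sin(a)+9*np.cos(a)).round())
im=r["color"];hh=cv2.cvtColor(im,cv2.COLOR_BGR2HSV);m=cv2.inRange(hh,(105,150,60),(125,255,255))
print([int(np.argmax(m[140:260,c]>0))+140 for c in(228,235,240,250)])
plan(W(-.01,.0,.30),R,'over lid')
E
```

```text
time: 12.12
eef_pos: [0.6288, -0.0639, 0.3128]
tcp_rot: [0.928, 0.174, -0.06, -0.325]
contact_force: [-0.5, 0.3, 0.3]
opening: -0.0
finger_force: 0.0
t 12.12 chest xyz mm [-62.3 -71.2 312.8] F chest [0.5 0.4 0.3] q [-0.44  0.36  1.44  0.47  1.84  0.77]
0.96 [[224.5, 172.6], [276.7, 163.3]] contact chest x,z at r=.165: 3.0 225.0
0.9 [[225.8, 177.6], [278.4, 168.4]] contact chest x,z at r=.165: -6.0 220.0
0.85 [[226.9, 181.9], [279.7, 172.8]] contact chest x,z at r=.165: -12.0 215.0
0.8 [[227.9, 186.4], [280.9, 177.4]] contact chest x,z at r=.165: -19.0 210.0
0.75 [[228.9, 191.0], [282.1, 182.1]] contact chest x,z at r=.165: -25.0 204.0
[181, 180, 179, 178]
over lid rot [-38.3  -0.3   0.4] then shift mm [-72.3 -50.   16.7]
```

View pics/s7.png

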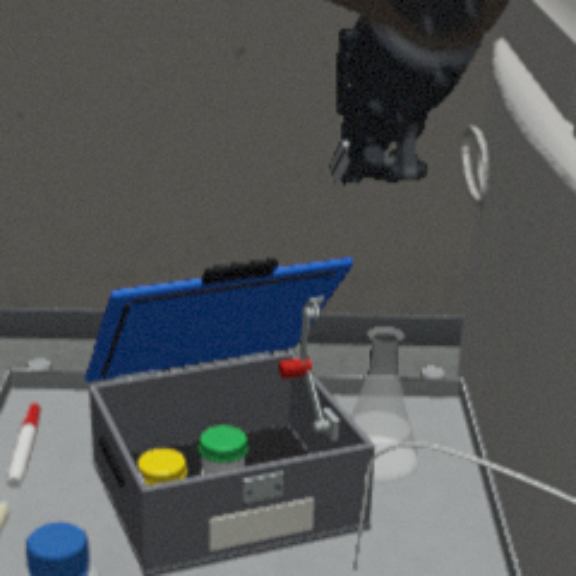

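The view shows the stay clearly folded, with the roller at (296,367) in the crop. The lid is down to about 0.86 rad above level and both caps are home. Next I'll swing the tool vertical above the lid.

```bash
python3 -m creep '[{"x":-10,"y":0,"z":0,"rx":-6.4,"ry":0,"rz":0,"grip":0},{"x":-10,"y":0,"z":0,"rx":-6.4,"ry":0,"rz":0,"grip":0},{"x":-10,"y":0,"z":0,"rx":-6.4,"ry":0,"rz":0,"grip":0},{"x":-10,"y":0,"z":0,"rx":-6.4,"ry":0,"rz":0,"grip":0},{"x":-10,"y":0,"z":0,"rx":-6.4,"ry":0,"rz":0,"grip":0},{"x":-10,"y":0,"z":0,"rx":-6.4,"ry":0,"rz":0,"grip":0},{"x":-11,"y":-20,"z":5,"rx":0,"ry":0,"rz":0,"grip":0},{"x":0,"y":-20,"z":10,"rx":0,"ry":0,"rz":0,"grip":0},{"x":0,"y":-16,"z":20,"rx":0,"ry":0,"rz":0,"grip":0},{"x":0,"y":0,"z":0,"rx":0,"ry":0,"rz":0,"grip":0}]' 20; python3 - <<'E'
from h import *
R=tool(0);st()
plan(W(-.005,.0,.230),R,'contact')
for r in (165,):
  for a in np.arange(.86,-.01,-.086):
    print(a.round(2),(90-r*np.cos(a)+9*np.sin(a)).round(1),(85+r*np.sin(a)+9*np.cos(a)).round(1))
E
```

```text
time: 13.0
eef_pos: [0.5386, -0.0332, 0.2729]
tcp_rot: [0.983, 0.185, -0.005, -0.009]
contact_force: [-0.6, 0.7, -1.4]
opening: 0.005
finger_force: 0.0
t 13.0 chest xyz mm [ -1.1   1.9 272.9] F chest [ 0.8  0.3 -1.4] q [-0.26 -0.04  1.86  0.01  1.34  0.94]
contact rot [-1.1  0.3  0.2] then shift mm [ 1.9  3.9 42.9]
0.86 -10.8 215.9
0.77 -21.7 206.8
0.69 -31.8 196.7
0.6 -40.9 185.9
0.52 -49.1 174.2
0.43 -56.2 162.0
0.34 -62.3 149.1
0.26 -67.2 135.8
0.17 -71.0 122.1
0.09 -73.6 108.1
0.0 -75.0 94.0
```

```bash
python3 -m creep '[{"x":0,"y":1,"z":9,"rx":0,"ry":0,"rz":0,"grip":0},{"x":0,"y":1,"z":9,"rx":0,"ry":0,"rz":0,"grip":0},{"x":0,"y":1,"z":9,"rx":0,"ry":0,"rz":0,"grip":0},{"x":0,"y":1,"z":9,"rx":0,"ry":0,"rz":0,"grip":0},{"x":0,"y":1,"z":8,"rx":0,"ry":0,"rz":0,"grip":0},{"x":0,"y":2,"z":5,"rx":0,"ry":0,"rz":0,"grip":0},{"x":0,"y":3,"z":3,"rx":0,"ry":0,"rz":0,"grip":0},{"x":0,"y":5,"z":4.5,"rx":0,"ry":0,"rz":0,"grip":0},{"x":0,"y":5.5,"z":4.6,"rx":0,"ry":0,"rz":0,"grip":0},{"x":0,"y":0,"z":0,"rx":0,"ry":0,"rz":0,"grip":0}]' 20; python3 - <<'E'
from h import *
from plant import optics
st()
r=optics.read_camera("side");np.savez("side8.npz",**r);cv2.imwrite("pics/s8.png",cv2.resize(r["color"][60:300,180:420],None,fx=2,fy=2))
im=r["color"];hh=cv2.cvtColor(im,cv2.COLOR_BGR2HSV);m=cv2.inRange(hh,(105,150,60),(125,255,255))
print([int(np.argmax(m[140:260,c]>0))+140 for c in(228,235,240,250)])
E
```

```text
time: 13.83
eef_pos: [0.5495, -0.0558, 0.2159]
tcp_rot: [0.983, 0.184, -0.0, -0.005]
contact_force: [-0.1, 0.5, 0.5]
opening: -0.002
finger_force: 0.0
t 13.83 chest xyz mm [-2.610e+01 -1.000e-01  2.159e+02] F chest [ 0.5 -0.1  0.5] q [-0.29  0.03  1.89  0.01  1.22  0.91]
[190, 188, 187, 186]
```

View pics/s8.png

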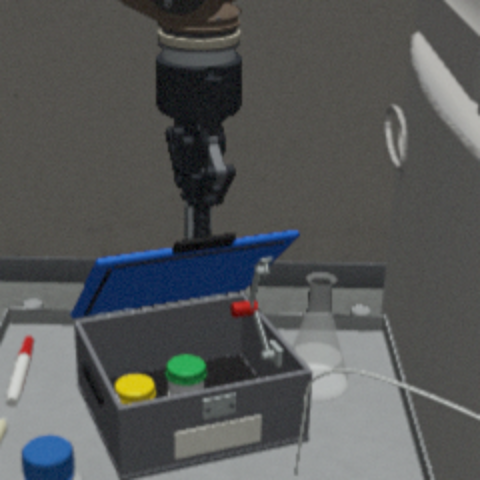

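The tip is on the lid's outer face by the tab at crop (205,240), and the lid is moving (about 0.77 rad). I'll continue the arc.

```bash
python3 -m creep '[{"x":0,"y":4.5,"z":5.1,"rx":0,"ry":0,"rz":0,"grip":0},{"x":0,"y":4.5,"z":5.1,"rx":0,"ry":0,"rz":0,"grip":0},{"x":0,"y":4.5,"z":5.1,"rx":0,"ry":0,"rz":0,"grip":0},{"x":0,"y":4.5,"z":5.1,"rx":0,"ry":0,"rz":0,"grip":0},{"x":0,"y":4.5,"z":5.1,"rx":0,"ry":0,"rz":0,"grip":0},{"x":0,"y":3.4,"z":6,"rx":0,"ry":0,"rz":0,"grip":0},{"x":0,"y":3.4,"z":6,"rx":0,"ry":0,"rz":0,"grip":0},{"x":0,"y":3.4,"z":6,"rx":0,"ry":0,"rz":0,"grip":0},{"x":0,"y":3.4,"z":6,"rx":0,"ry":0,"rz":0,"grip":0},{"x":0,"y":3.4,"z":6,"rx":0,"ry":0,"rz":0,"grip":0}]' 20; python3 - <<'E'
from h import *
from plant import optics
st()
r=optics.read_camera("side")
im=r["color"];hh=cv2.cvtColor(im,cv2.COLOR_BGR2HSV);m=cv2.inRange(hh,(105,150,60),(125,255,255))
print([int(np.argmax(m[140:260,c]>0))+140 for c in(228,235,240,250)])
h=W(.09,0,.085)
for a in(.6,.5,.4,.3): print(a,proj(r,[h+.182*(-ex*np.cos(a)+ez*np.sin(a))+.009*(ex*np.sin(a)+ez*np.cos(a))+.1*ey]).round(1))
E
```

```text
time: 14.72
eef_pos: [0.5633, -0.0911, 0.1598]
tcp_rot: [0.983, 0.184, -0.001, -0.006]
contact_force: [0.6, 2.0, 0.7]
opening: -0.002
finger_force: 1.1
t 14.72 chest xyz mm [-64.   -0.2 159.8] F chest [ 1.6 -1.3  0.7] q [-0.34  0.13  1.9   0.01  1.12  0.85]
[215, 214, 213, 211]
0.6 [[231.4 203.2]]
0.5 [[233.2 213.1]]
0.4 [[234.7 223.1]]
0.3 [[236.  233.1]]
```

```bash
python3 -m creep '[{"x":0,"y":2.2,"z":6.5,"rx":0,"ry":0,"rz":0,"grip":0},{"x":0,"y":2.2,"z":6.5,"rx":0,"ry":0,"rz":0,"grip":0},{"x":0,"y":2.2,"z":6.5,"rx":0,"ry":0,"rz":0,"grip":0},{"x":0,"y":2,"z":6.5,"rx":0,"ry":0,"rz":0,"grip":0},{"x":0,"y":2,"z":6.5,"rx":0,"ry":0,"rz":0,"grip":0},{"x":0,"y":1,"z":6,"rx":0,"ry":0,"rz":0,"grip":0},{"x":0,"y":0.5,"z":6,"rx":0,"ry":0,"rz":0,"grip":0},{"x":0,"y":0,"z":6,"rx":0,"ry":0,"rz":0,"grip":0},{"x":0,"y":0,"z":4,"rx":0,"ry":0,"rz":0,"grip":0},{"x":0,"y":0,"z":3,"rx":0,"ry":0,"rz":0,"grip":0}]' 20; python3 -c "
from h import *
st()"
```

```text
time: 15.6
eef_pos: [0.5676, -0.1018, 0.1026]
tcp_rot: [0.983, 0.184, -0.0, -0.005]
contact_force: [0.6, -0.4, 1.7]
opening: 0.004
finger_force: 0.7
t 15.6 chest xyz mm [-75.6  -0.4 102.6] F chest [-0.6 -0.5  1.7] q [-0.36  0.22  1.91  0.01  1.02  0.84]
```

```bash
python3 -m creep '[{"x":0,"y":0,"z":2,"rx":0,"ry":0,"rz":0,"grip":0},{"x":0,"y":0,"z":2,"rx":0,"ry":0,"rz":0,"grip":0},{"x":0,"y":0,"z":1.5,"rx":0,"ry":0,"rz":0,"grip":0},{"x":0,"y":0,"z":1.5,"rx":0,"ry":0,"rz":0,"grip":0},{"x":0,"y":0,"z":1,"rx":0,"ry":0,"rz":0,"grip":0},{"x":0,"y":0,"z":1,"rx":0,"ry":0,"rz":0,"grip":0},{"x":0,"y":0,"z":1,"rx":0,"ry":0,"rz":0,"grip":0},{"x":0,"y":0,"z":1,"rx":0,"ry":0,"rz":0,"grip":0},{"x":0,"y":0,"z":0,"rx":0,"ry":0,"rz":0,"grip":0},{"x":0,"y":0,"z":0,"rx":0,"ry":0,"rz":0,"grip":0}]' 20; python3 -c "
from h import *
st()"
```

```text
time: 16.43
eef_pos: [0.5678, -0.1019, 0.094]
tcp_rot: [0.983, 0.184, -0.001, -0.005]
contact_force: [-1.9, 0.8, 9.2]
opening: -0.001
finger_force: 4.2
t 16.43 chest xyz mm [-75.7  -0.5  94. ] F chest [1.4 1.5 9.2] q [-0.36  0.23  1.92  0.01  1.    0.84]
```

```bash
python3 -m creep '[{"x":0,"y":0,"z":1,"rx":0,"ry":0,"rz":0,"grip":0},{"x":0,"y":0,"z":1,"rx":0,"ry":0,"rz":0,"grip":0},{"x":0,"y":0,"z":1,"rx":0,"ry":0,"rz":0,"grip":0},{"x":0,"y":0,"z":1,"rx":0,"ry":0,"rz":0,"grip":0},{"x":0,"y":0,"z":0,"rx":0,"ry":0,"rz":0,"grip":0},{"x":0,"y":0,"z":0,"rx":0,"ry":0,"rz":0,"grip":0},{"x":0,"y":0,"z":0,"rx":0,"ry":0,"rz":0,"grip":0},{"x":0,"y":0,"z":0,"rx":0,"ry":0,"rz":0,"grip":0},{"x":0,"y":0,"z":0,"rx":0,"ry":0,"rz":0,"grip":0},{"x":0,"y":0,"z":0,"rx":0,"ry":0,"rz":0,"grip":0}]' 20; python3 -c "
from h import *
st()"
python3 -m creep '[{"x":0,"y":0,"z":-4,"rx":0,"ry":0,"rz":0,"grip":0},{"x":0,"y":0,"z":-8,"rx":0,"ry":0,"rz":0,"grip":0},{"x":0,"y":0,"z":-20,"rx":0,"ry":0,"rz":0,"grip":0},{"x":0,"y":0,"z":-30,"rx":0,"ry":0,"rz":0,"grip":0},{"x":0,"y":0,"z":-30,"rx":0,"ry":0,"rz":0,"grip":0},{"x":0,"y":0,"z":-30,"rx":0,"ry":0,"rz":0,"grip":0},{"x":0,"y":0,"z":-20,"rx":0,"ry":0,"rz":0,"grip":0},{"x":0,"y":0,"z":0,"rx":0,"ry":0,"rz":0,"grip":0},{"x":0,"y":0,"z":0,"rx":0,"ry":0,"rz":0,"grip":0},{"x":0,"y":0,"z":0,"rx":0,"ry":0,"rz":0,"grip":0}]' 20
python3 - <<'E'
from h import *
from plant import optics
r=optics.read_camera("side");cv2.imwrite("pics/s9.png",cv2.resize(r["color"][130:390,130:430],None,fx=2.3,fy=2.3))
E
```

```text
time: 17.27
eef_pos: [0.5679, -0.102, 0.0938]
tcp_rot: [0.983, 0.184, -0.001, -0.005]
contact_force: [-12.2, 2.3, 24.9]
opening: -0.004
finger_force: 12.4
t 17.27 chest xyz mm [-75.8  -0.6  93.8] F chest [ 6.5 10.6 24.9] q [-0.36  0.23  1.92  0.01  1.    0.84]
time: 18.1
eef_pos: [0.5671, -0.1028, 0.2284]
tcp_rot: [0.983, 0.184, -0.002, -0.006]
contact_force: [-0.5, 0.4, -0.7]
opening: 0.001
finger_force: 0.0
```

View pics/s9.png

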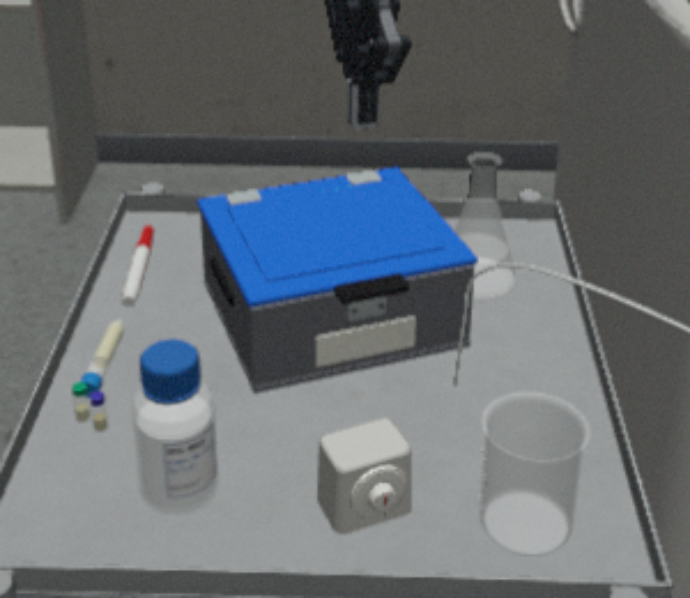

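The lid lies flat and shut, with the tab at (370,290) in the crop. The bottle, timer, beaker and flask are all standing in place, and the gripper is clear of everything.

```bash
python3 -c "
from plant import sign_off
print(sign_off())"
```

```text
the job is handed in; nothing more can be done
None
```

I pressed both caps home, broke the stay, lowered the lid until it was fully shut, and handed in the job at about 18 s. The beaker, flask, bottle and timer still look to be standing in place; no verdict came back.

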